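# Close the cooling-bin vents with a sweep of the fingertips

### The job

Shut the five plain air vents on the rim of the roaster's round cooling bin: run your fingertips lightly along the curved row just above the rim, in the direction the flaps fold, so that each flap is laid down flat in turn, starting with the flap farthest from the vent with the ball knob. Stop short of that knobbed bleed vent and leave it standing open. Do not press hard, shove or lift the bin, and do not disturb the cup and weight inside it or anything else on the table; finish clear of the bin.

Things in the scene. Friction and masses are not known exactly. Their poses are not given: they have to be found in the camera images.
- bin: The cooling bin: round open dark steel bin, 300 mm across, 55 mm high, loose on the table (2.4 to 3.9 kg). Its rim is a flat ring 50 mm wide (radius 100 to 150 mm). Origin: centre of the underside; z up. The vents stand on the rim on a circle of radius 125 mm about this origin, in the bin's own frame at 122, 144, 166, 188 and 210 degrees (flap1 to flap5) and 239 degrees (bleed), counted anticlockwise seen from above from the bin's x axis.
- flap1_hinge (a point): Middle of the hinge line of vent flap 1 of 5 on the rim, 58 mm above the bin's underside, 3 mm above the rim's top. The hinge line is radial. The flap is a plain rectangular aluminium plate 30 mm wide (radially), 26 mm tall, 3 mm thick, rising from here when open; neighbours stand 48 mm apart along the arc.
- flap1 (a joint): Tilt of flap 1 (rad): 0 upright (open), grows as it folds towards the next flap, i.e. anticlockwise round the bin seen from above, over its dark slot; 1.5 flat on the rim (closed). It cannot lean back the other way beyond -0.25. A light hinge (0.006 N m) that stays where it is left.
- flap2_hinge (a point): Middle of the hinge line of vent flap 2 of 5 on the rim, 58 mm above the bin's underside, 3 mm above the rim's top. The hinge line is radial. The flap is a plain rectangular aluminium plate 30 mm wide (radially), 26 mm tall, 3 mm thick, rising from here when open; neighbours stand 48 mm apart along the arc.
- flap2 (a joint): Tilt of flap 2 (rad): 0 upright (open), grows as it folds towards the next flap, i.e. anticlockwise round the bin seen from above, over its dark slot; 1.5 flat on the rim (closed). It cannot lean back the other way beyond -0.25. A light hinge (0.006 N m) that stays where it is left.
- flap3_hinge (a point): Middle of the hinge line of vent flap 3 of 5 on the rim, 58 mm above the bin's underside, 3 mm above the rim's top. The hinge line is radial. The flap is a plain rectangular aluminium plate 30 mm wide (radially), 26 mm tall, 3 mm thick, rising from here when open; neighbours stand 48 mm apart along the arc.
- flap3 (a joint): Tilt of flap 3 (rad): 0 upright (open), grows as it folds towards the next flap, i.e. anticlockwise round the bin seen from above, over its dark slot; 1.5 flat on the rim (closed). It cannot lean back the other way beyond -0.25. A light hinge (0.006 N m) that stays where it is left.
- flap4_hinge (a point): Middle of the hinge line of vent flap 4 of 5 on the rim, 58 mm above the bin's underside, 3 mm above the rim's top. The hinge line is radial. The flap is a plain rectangular aluminium plate 30 mm wide (radially), 26 mm tall, 3 mm thick, rising from here when open; neighbours stand 48 mm apart along the arc.
- flap4 (a joint): Tilt of flap 4 (rad): 0 upright (open), grows as it folds towards the next flap, i.e. anticlockwise round the bin seen from above, over its dark slot; 1.5 flat on the rim (closed). It cannot lean back the other way beyond -0.25. A light hinge (0.006 N m) that stays where it is left.
- flap5_hinge (a point): Middle of the hinge line of vent flap 5 of 5 on the rim, 58 mm above the bin's underside, 3 mm above the rim's top. The hinge line is radial. The flap is a plain rectangular aluminium plate 30 mm wide (radially), 26 mm tall, 3 mm thick, rising from here when open; neighbours stand 48 mm apart along the arc.
- flap5 (a joint): Tilt of flap 5 (rad): 0 upright (open), grows as it folds towards the next flap, i.e. anticlockwise round the bin seen from above, over its dark slot; 1.5 flat on the rim (closed). It cannot lean back the other way beyond -0.25. A light hinge (0.006 N m) that stays where it is left.
- bleed_hinge (a point): Middle of the hinge line of the bleed vent, the last in the row, 63 mm along the arc past flap 5; 58 mm above the bin's underside. Its plate is 30 mm wide and 34 mm tall and carries a 16 mm round ball knob on top (top of the knob 48 mm above the hinge): the only vent with a knob.
- bleed (a joint): Tilt of the bleed vent (rad), same sense as the flaps: 0 upright (open), 1.5 flat. To be left standing.
- cup: Bystander: white ceramic cup, 56 mm across, 62 mm high, standing inside the bin on its floor (10 mm above the underside). Origin: underside centre (for the lying tools, on the table along their length).
- weight: Bystander: brass weight, 40 mm across, 50 mm high, standing inside the bin. Origin: underside centre (for the lying tools, on the table along their length).
- brush: Bystander: wooden brush lying on the table left of the bin. Origin: underside centre (for the lying tools, on the table along their length).
- jar: Bystander: amber glass jar, 72 mm across, 110 mm high, right of the bin. Origin: underside centre (for the lying tools, on the table along their length).
- mug: Bystander: white mug, 76 mm across, 85 mm high, left of the bin. Origin: underside centre (for the lying tools, on the table along their length).
- screwdriver: Bystander: screwdriver lying right of the bin. Origin: underside centre (for the lying tools, on the table along their length).
- dish: Bystander: steel dish, 100 mm across, 30 mm high, right of the bin. Origin: underside centre (for the lying tools, on the table along their length).

How it is judged:
On the way, in this order (a step that is already met when the one before it is completed fails the run):
1. flap 1 is laid down (more than 1.1 rad) (value of joint flap1 above 1.1 rad), for 0.05 s.
2. flap 2 is laid down (more than 1.1 rad) (value of joint flap2 above 1.1 rad), for 0.05 s.
3. flap 3 is laid down (more than 1.1 rad) (value of joint flap3 above 1.1 rad), for 0.05 s.
4. flap 4 is laid down (more than 1.1 rad) (value of joint flap4 above 1.1 rad), for 0.05 s.
5. flap 5 is laid down (more than 1.1 rad) (value of joint flap5 above 1.1 rad), for 0.05 s.
At the end, for the whole second after the job is handed in: All five plain flaps are folded down (joint over 1.1 rad, i.e. within about 25 degrees of flat), the knobbed bleed vent still stands (under 0.4 rad), and the bin is at rest, level, within 15 mm of where it was, as every bystander is within 20 mm (value of joint each of flap1, flap2, flap3, flap4, flap5 above 1.1 rad and value of joint bleed below 0.4 rad and distance of bin from where it was at the start of the episode below 0.015 m and angle between bin's own z axis and vertical below 0.05 rad and linear speed of bin below 0.01 m/s and distance of each of cup, weight, brush, jar, mug, screwdriver, dish from where it was at the start of the episode below 0.02 m); the robot touches nothing.
It fails at once if the knobbed bleed vent is folded (over 0.4 rad) (value of joint bleed above 0.4 rad).
It fails at once if the bin is shoved or carried more than 15 mm (distance of bin from where it was at the start of the episode above 0.015 m).
It fails at once if the bin is lifted or tipped (its underside over 6 mm up, or 0.05 rad) (height (world z) of bin above 0.006 m or angle between bin's own z axis and vertical above 0.05 rad).
It fails at once if the fingers press on the bin or its flaps with more than 30 N (contact force between the fingers and bin above 30 N).
It fails at once if a bystander is moved more than 20 mm or lifted (distance of any of cup, weight, brush, jar, mug, screwdriver, dish from where it was at the start of the episode above 0.02 m).
It also fails if it takes over 40 s, if anything falls off the work surface, if the arm or the gripper's body presses on something with over 40 N, if the wrist force passes 120 N, or if a joint passes its speed limit or range.

### The arm

A 6-joint arm with a two-finger parallel gripper is mounted at the origin on the work surface. World frame = base frame: x ahead of the robot, y to its left, z up, the work surface at z = 0. Lengths are in m, angles in rad, forces in N, time in s.
With the tool pointing down it reaches from about 0.35 to 0.775 m from the base axis. Payload 7.3 kg.
Tool frame: the origin (TCP) lies at the very end of the fingers, on their centre line; the grasp point (between the pads) lies robot.pinch_z behind it (robot.pinch_z is the distance from the TCP to the grasp point, in m); y points along the fingers, z is the direction in which the jaws open and shut, and the axes are right-handed (so a half turn about y gives the same grasp; the last joint's range is limited). The gripper opens to 92 mm and grips with 3 to 60 N. Pads are 19 mm wide; open, the fingers measure 130 mm over their backs; the gripper's body (75 mm by 190 mm) begins 47 mm behind the grasp point.
Start: joints at [1.189, 0.342, 1.524, -0, 1.275, -0.146], TCP at [0.123, 0.51, 0.227] pointing down, gripper open.
Joint ranges: [-2.53, 2.53], [-0.77, 2.02], [0.04, 2.7], [-1, 4.14], [0.28, 2.66], [-3.11, 3.11]. Speed limits (rad/s): [2.57, 2.57, 3.14, 3.14, 3.14, 3.14].

### API

Orientations are given as [roll, pitch, yaw] about the fixed x, y, z axes, in that order (R = Rz(yaw) Ry(pitch) Rx(roll)).
In Python, from cell import status, viewer, robot gives the robot as it stands. The module is installed in compiled form; this text tells all that it offers.
- The arm moves only by the shell command python3 -m pendant 'ROWS' [FORCE]. ROWS is JSON, a list that holds one entry, the list of rows, each a list of 7 numbers: the shift along the tool's x, y, z in cm, then the turn, a rotation vector about the tool's x, y, z in rad, then the finger opening in cm, from 0 to 9.18. A call has 1 to 20 rows; each row is the pose to reach, as a shift and turn from the pose commanded when the call began, along the tool's axes at that moment; what a row does not reach only later rows make up. A row lasts 1/10 s, in which the tool goes at most 50 mm and 8.59 degrees, less where a joint would pass 70% of its speed; a pose out of reach is approached as far as the arm can. A call with a gripper value outside its range is refused whole. The fingers move at their own pace and stop on an object; FORCE is the grip in N (left out, the last holds). Time passes only in rows, so rows that repeat a pose let the fingers close. It gives the time, the measured TCP pose, the force and the opening at its end, in the units of the state.
- status.observe(): the state, without advancing time (a new reading comes with each control period).
- viewer.read_camera(name): name is "scene" or "side" or "wrist"; returns a dict with "image" (420x560x3 uint8, red, green, blue), "range_z" (420x560 float32, m along the optical axis (not along the pixel's ray), 0 where there is no reading), "fx", "fy", "cx", "cy" (pixels), "camera_from_world" (4x4, takes a point from world to camera coordinates). Camera axes: x right, y up, looking along -z (the intrinsics and any distortion apply to the point x, -y, -z); pixel columns grow to the right and rows downward; lengths in m; the calibration is good to about 2 mm. The wrist camera is an equidistant fisheye: a pixel r from the principal point sees the ray r / f radians off the axis. A picture is of the moment at which its call begins.
- robot.hand_in(): hands the job in, once; it reports no verdict.
The state is a dict: "time": time; "qpos": joint angles; "qvel": joint speeds; "joint_efforts": joint torques, N m; "tool_pos": TCP position; "tool_rot": TCP orientation; "contact_force": force on the tool from outside, world axes, zero at the start; "torque": the same for the moment, N m; "opening": finger opening in m.
Only numpy, scipy, OpenCV 4.12 (cv2) and the standard library are available. Lean on these libraries where they do the work, as an engineer would, in place of code of your own. Each camera call takes 0.05 s, during which the arm holds its last target. There are 200 camera calls.

## Working session

There is one attempt and no reset: what is moved stays moved. The work goes in short steps, Python scripts to look and compute and a shell command to move; the robot and the scene stay as the last step left them, time stands still between calls to the robot, and variables do not carry over. Pictures are saved under pics/ and viewed, about 8 in all and at most 12, crops included, and the job is handed in when it is done.

```bash
mkdir -p pics; cat > h.py <<'E'
import numpy as np, cv2
from cell import status, viewer, robot
def cam(n): 
    return viewer.read_camera(n)
def world(c, u, v):
    z=c["range_z"][v,u]; 
    p=np.stack([(u-c["cx"])/c["fx"]*z, -(v-c["cy"])/c["fy"]*z, -z, np.ones_like(z)],-1)
    return (p@np.linalg.inv(c["camera_from_world"]).T)[...,:3]
def save(c,n): cv2.imwrite("pics/"+n, c["image"][:,:,::-1])
E
python3 - <<'E'
from h import *
s=status.observe(); print({k:np.round(v,3).tolist() for k,v in s.items()}, robot.pinch_z)
for n in("scene","side"):
    c=cam(n); save(c,n+"0.png"); np.savez(n+"0.npz",**c); print(np.linalg.inv(c["camera_from_world"]).round(3).tolist(),c["fx"],c["cx"],c["cy"],(c["range_z"]>0).mean())
E
```

```text
{'time': 0.0, 'qpos': [1.189, 0.343, 1.525, -0.0, 1.275, -0.146], 'qvel': [0.001, 0.001, 0.001, -0.001, 0.0, 0.001], 'joint_efforts': [-0.001, -43.125, -24.422, 0.072, 0.056, -0.0], 'tool_pos': [0.122, 0.51, 0.226], 'tool_rot': [-1.572, 0.0, -0.236], 'contact_force': [-0.707, 0.698, 0.205], 'torque': [-0.002, 0.011, -0.051], 'opening': 0.092} 0.0188
[[0.621, -0.474, 0.625, 1.174], [0.784, 0.389, -0.484, -0.52], [-0.014, 0.79, 0.613, 0.714], [0.0, 0.0, 0.0, 1.0]] 415.35043899513255 280.47197626566856 207.5020232981126 0.9952636054421768
[[0.818, 0.313, -0.483, -0.026], [-0.575, 0.453, -0.681, -0.828], [0.006, 0.835, 0.551, 0.713], [0.0, 0.0, 0.0, 1.0]] 425.8923990861753 277.9488651791185 205.94675718472496 0.9961649659863946
```

View pics/scene0.png

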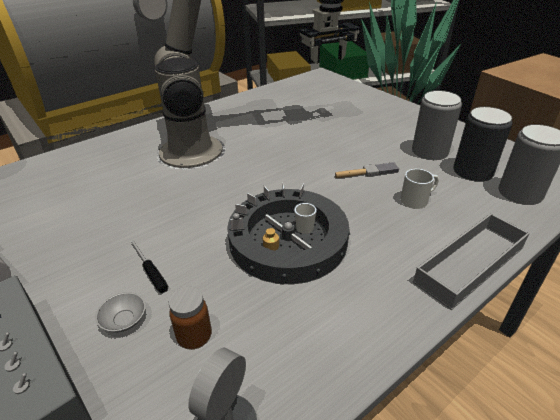

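View pics/side0.png

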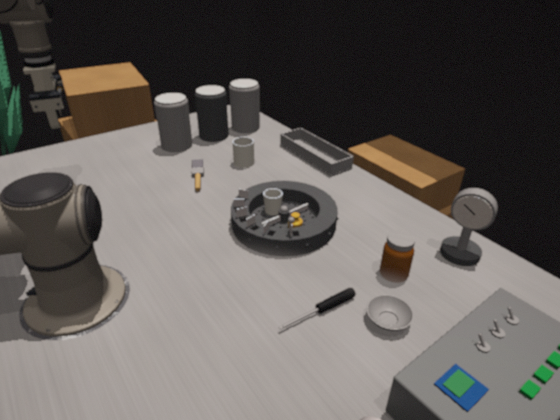

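The scene view shows the bin at about (289, 232) with its flaps along the robot-side rim, from (303,188) to the knobbed vent at (237,215). The side view agrees, with the flaps at about (240,195) to (290,232). Next I'll fit the bin and the flaps from depth.

```bash
python3 - <<'E'
from h import *
from scipy.optimize import least_squares
P=[];C=[]
for n in("scene","side"):
    c=dict(np.load(n+"0.npz"))
    box=(220,360,175,285) if n=="scene" else (220,350,175,255)
    u,v=np.meshgrid(np.arange(*box[:2]),np.arange(*box[2:]))
    p=world(c,u,v).reshape(-1,3); P.append(p); C.append(c)
    rim=p[(p[:,2]>.052)&(p[:,2]<.058)]
    m0=np.median(rim[:,:2],0)
    rr=least_squares(lambda q:np.clip(np.abs(np.hypot(*(rim[:,:2]-q).T)-.125)-.024,0,1),m0,loss="soft_l1",f_scale=.003).x
    print(n,len(rim),m0,rr,np.median(rim[:,2]))
    d=p[:,:2]-rr; r=np.hypot(*d.T); a=np.degrees(np.arctan2(d[:,1],d[:,0]))%360
    k=(p[:,2]>.064)&(p[:,2]<.12)&(r>.1)&(r<.15)
    h,e=np.histogram(a[k],np.arange(0,361,3)); print([(int(x),int(y),round(float(p[k&(a>=x)&(a<x+3),2].max()),3)) for x,y in zip(e,h) if y])
big=np.hstack([cv2.resize(dict(C[0])["image"][175:245,215:335],None,fx=6,fy=6,interpolation=2)])
cv2.imwrite("pics/crop.png",big[:,:,::-1])
E
```

```text
scene 4024 [ 0.6021837  -0.03588766] [ 0.563843   -0.02842516] 0.05496102577846507
[(120, 10, 0.085), (123, 15, 0.085), (144, 17, 0.084), (165, 29, 0.086), (168, 8, 0.083), (186, 6, 0.083), (189, 54, 0.084), (210, 69, 0.085), (213, 4, 0.085), (237, 3, 0.104), (240, 117, 0.107), (243, 22, 0.105)]
side 2286 [ 0.56467188 -0.07384641] [ 0.56103878 -0.02880301] 0.05632541720243284
[(120, 18, 0.086), (123, 54, 0.088), (126, 1, 0.066), (141, 1, 0.064), (144, 70, 0.087), (147, 9, 0.089), (162, 2, 0.076), (165, 73, 0.087), (168, 5, 0.087), (186, 16, 0.086), (189, 54, 0.087), (210, 45, 0.087), (213, 1, 0.088), (237, 10, 0.106), (240, 44, 0.109), (243, 6, 0.107)]
```

View pics/crop.png

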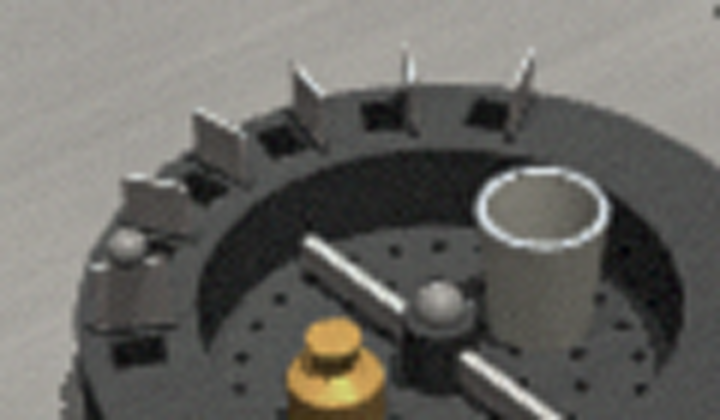

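The flaps stand at world angles of about 123, 145, 167, 189 and 211°, with the bleed at 240°. The bin centre is about (0.5625, -0.0286), and the rim and flap heights come out as stated. I'll close the fingers, square the tool with the world axes (tool x = +x, tool y = down, tool z = +y) and move to a point above the start of the row.

```bash
python3 -m pendant '[[[0,0,0,0,-0.12,0,0],[0,0,0,0,-0.236,0,0],[0,0,0,0,-0.236,0,0],[0,0,0,0,-0.236,0,0]]]' 10
python3 -m pendant '[[[4.2,0,-4.1,0,0,0,0],[8.4,0,-8.3,0,0,0,0],[12.6,0,-12.4,0,0,0,0],[16.8,0,-16.6,0,0,0,0],[21,0,-20.7,0,0,0,0],[25.2,1,-24.9,0,0,0,0],[29.4,2,-29,0,0,0,0],[33.6,3,-33.2,0,0,0,0],[37.8,4,-37.3,0,0,0,0],[41.9,5,-41.5,0,0,0,0],[41.9,7,-41.5,0,0,0,0],[41.9,8,-41.5,0,0,0,0],[41.9,8,-41.5,0,0,0,0],[41.9,8,-41.5,0,0,0,0],[41.9,8,-41.5,0,0,0,0],[41.9,8,-41.5,0,0,0,0]]]'
python3 - <<'E'
from h import *
for n in("scene","wrist"):
    c=cam(n); save(c,n+"1.png"); np.savez(n+"1.npz",**c)
E
```

```text
time: 0.5
tool_pos: [0.1226, 0.5104, 0.2265]
tool_rot: [-1.571, 0.0, -0.003]
contact_force: [-0.4, -0.5, -0.4]
opening: 0.0638
time: 2.1
tool_pos: [0.5414, 0.0968, 0.1478]
tool_rot: [-1.57, -0.001, 0.001]
contact_force: [-0.9, 0.6, -0.1]
opening: 0.0006
```

View pics/wrist1.png

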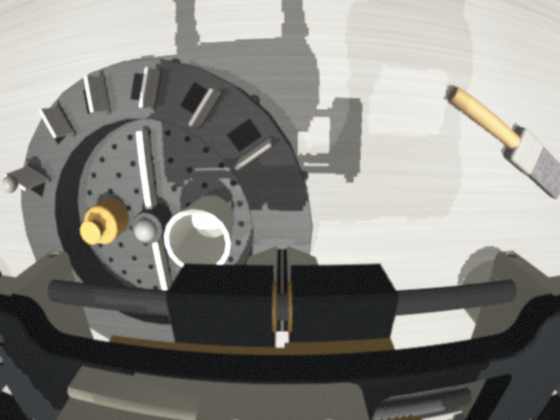

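The wrist view shows the fingers shut with the tip near (283,255). All five flaps stand, from flap 1 at (252,152) to flap 5 at (52,122), each with its slot on the far side, and the knobbed vent is at (25,180). Now I'll descend to z≈0.065 before flap 1 and compute the arc shifts.

```bash
python3 -m pendant '[[[0,2,0,0,0,0,0],[0,4,0,0,0,0,0],[0,6,0,0,0,0,0],[0,7.5,0,0,0,0,0],[0,8.2,0,0,0,0,0],[0,8.3,0,0,0,0,0],[0,8.3,0,0,0,0,0]]]'
python3 - <<'E'
from h import *
p=np.array(status.observe()["tool_pos"]); C=np.array([.5625,-.0286])
a=np.radians(np.arange(104,219,4.)); q=C+.125*np.c_[np.cos(a),np.sin(a)]
def pr(o,r): print(o, [(round(x*100,1),round(y*100,1)) for x,y in r-o])
i=15; pr(p[:2],q[:i]); pr(q[i-1],q[i:]); print(np.degrees(a[[i-1,-1]]))
E
```

```text
time: 2.9
tool_pos: [0.542, 0.0959, 0.0644]
tool_rot: [-1.571, -0.001, 0.001]
contact_force: [0.3, -0.3, 0.5]
opening: 0.0005
[0.54204502 0.09588154] [(np.float64(-1.0), np.float64(-0.3)), (np.float64(-1.8), np.float64(-0.6)), (np.float64(-2.6), np.float64(-0.9)), (np.float64(-3.4), np.float64(-1.2)), (np.float64(-4.2), np.float64(-1.6)), (np.float64(-4.9), np.float64(-2.1)), (np.float64(-5.7), np.float64(-2.6)), (np.float64(-6.3), np.float64(-3.2)), (np.float64(-6.9), np.float64(-3.8)), (np.float64(-7.5), np.float64(-4.4)), (np.float64(-8.1), np.float64(-5.1)), (np.float64(-8.6), np.float64(-5.8)), (np.float64(-9.0), np.float64(-6.6)), (np.float64(-9.4), np.float64(-7.4)), (np.float64(-9.7), np.float64(-8.2))]
[0.44503842 0.01415252] [(np.float64(-0.3), np.float64(-0.8)), (np.float64(-0.5), np.float64(-1.7)), (np.float64(-0.6), np.float64(-2.5)), (np.float64(-0.7), np.float64(-3.4)), (np.float64(-0.8), np.float64(-4.3)), (np.float64(-0.7), np.float64(-5.1)), (np.float64(-0.6), np.float64(-6.0)), (np.float64(-0.5), np.float64(-6.9)), (np.float64(-0.3), np.float64(-7.7)), (np.float64(0.0), np.float64(-8.6)), (np.float64(0.3), np.float64(-9.4)), (np.float64(0.7), np.float64(-10.1)), (np.float64(1.1), np.float64(-10.9)), (np.float64(1.6), np.float64(-11.6))]
[160. 216.]
```

```bash
python3 -m pendant '[[[-1,0,-0.3,0,0,0,0],[-1.8,0,-0.6,0,0,0,0],[-2.6,0,-0.9,0,0,0,0],[-3.4,0,-1.2,0,0,0,0],[-4.2,0,-1.6,0,0,0,0],[-4.9,0,-2.1,0,0,0,0],[-5.7,0,-2.6,0,0,0,0],[-6.3,0,-3.2,0,0,0,0],[-6.9,0,-3.8,0,0,0,0],[-7.5,0,-4.4,0,0,0,0],[-8.1,0,-5.1,0,0,0,0],[-8.6,0,-5.8,0,0,0,0],[-8.6,0,-5.8,0,0,0,0]]]'
python3 - <<'E'
from h import *
c=cam("scene"); cv2.imwrite("pics/mid.png",cv2.resize(c["image"][150:290,200:380,::-1],None,fx=4,fy=4,interpolation=2))
E
```

```text
time: 4.2
tool_pos: [0.455, 0.0367, 0.0637]
tool_rot: [-1.571, 0.001, -0.001]
contact_force: [0.4, -0.6, 0.7]
opening: 0.0006
```

View pics/mid.png

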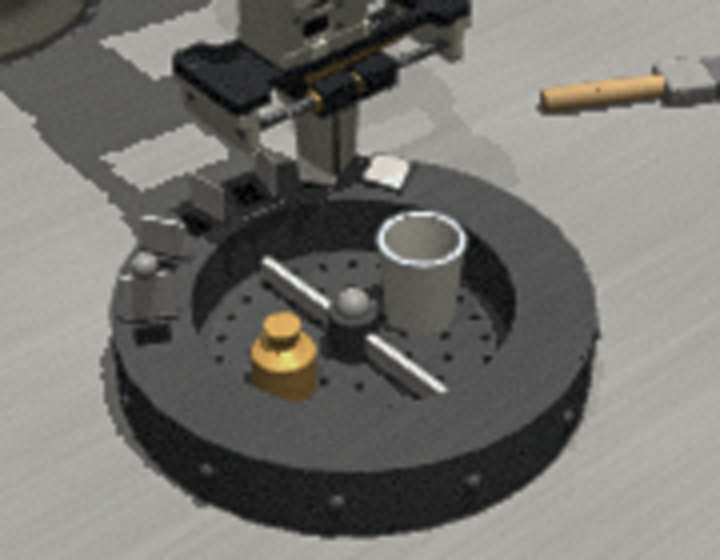

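Flap 1 lies flat at (388,170), flap 2 is under the fingertips at about (325,175), and flaps 3 to 5 and the knobbed vent still stand. The contact force is negligible, so I'll continue the sweep.

```bash
python3 -m pendant '[[[-0.4,0,-0.8,0,0,0,0],[-0.8,0,-1.6,0,0,0,0],[-1.1,0,-2.4,0,0,0,0],[-1.4,0,-3.2,0,0,0,0],[-1.6,0,-4.1,0,0,0,0],[-1.7,0,-4.9,0,0,0,0],[-1.8,0,-5.8,0,0,0,0],[-1.9,0,-6.7,0,0,0,0],[-1.8,0,-7.5,0,0,0,0],[-1.7,0,-8.4,0,0,0,0],[-1.6,0,-9.3,0,0,0,0],[-1.4,0,-10.1,0,0,0,0],[-1.1,0,-11,0,0,0,0],[-0.8,0,-11.8,0,0,0,0],[-0.4,0,-12.5,0,0,0,0],[0,0,-13.3,0,0,0,0],[0.4,0,-13.9,0,0,0,0],[0.4,0,-13.9,0,0,0,0]]]'
python3 - <<'E'
from h import *
c=cam("scene"); cv2.imwrite("pics/end.png",cv2.resize(c["image"][150:290,200:380,::-1],None,fx=4,fy=4,interpolation=2))
E
```

```text
time: 6.05
tool_pos: [0.4606, -0.1023, 0.0638]
tool_rot: [-1.571, -0.001, -0.0]
contact_force: [0.6, -0.0, 0.4]
opening: 0.0004
```

View pics/end.png

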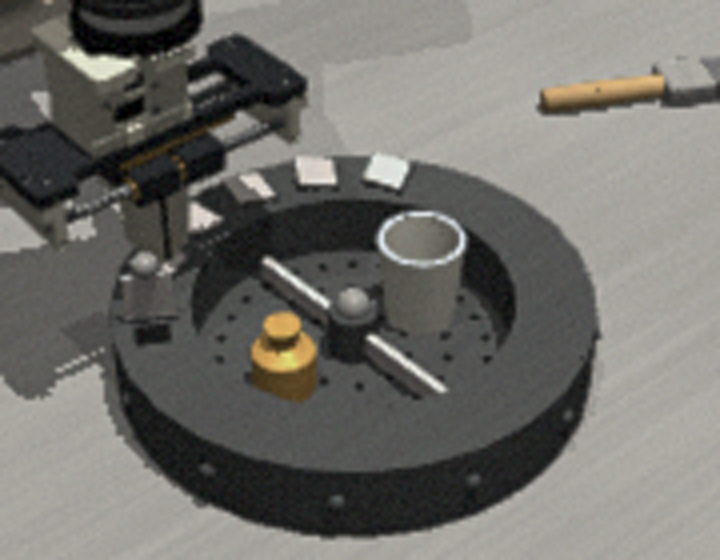

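Flaps 1 to 4 are flat, with flap 5 hidden under the fingertips at about (165,245), and the knobbed vent stands at (145,280). I'll lift straight up, back off along the row and look again.

```bash
python3 -m pendant '[[[0,-1,0,0,0,0,0],[0,-3,0,0,0,0,0],[0,-6,0,0,0,0,0],[0,-10,0,0,0,0,0],[0,-14,0,0,0,0,0],[-1,-16,4,0,0,0,0],[-1,-17,8,0,0,0,0],[-1,-17,12,0,0,0,0],[-1,-17,16,0,0,0,0],[-1,-17,20,0,0,0,0],[-1,-17,24,0,0,0,0],[-1,-17,26,0,0,0,0],[-1,-17,26,0,0,0,0],[-1,-17,26,0,0,0,0]]]'
python3 - <<'E'
from h import *
a=dict(np.load("scene0.npz")); c=cam("scene")
cv2.imwrite("pics/final.png",cv2.resize(c["image"][150:290,200:380,::-1],None,fx=4,fy=4,interpolation=2))
C=np.array([.5625,-.0286])
for n in("scene","side"):
    a=dict(np.load(n+"0.npz")); c=cam(n)
    box=(220,360,175,285) if n=="scene" else (220,350,175,255)
    u,v=np.meshgrid(np.arange(*box[:2]),np.arange(*box[2:]))
    for k in(a,c):
        p=world(k,u,v).reshape(-1,3); d=p[:,:2]-C; r=np.hypot(*d.T); an=np.degrees(np.arctan2(d[:,1],d[:,0]))%360
        m=(r>.108)&(r<.142)
        print(n,[float(np.percentile(p[m&(abs(an-t)<13)&(p[:,2]<.13),2],99).round(3)) for t in(125,147,170,192,214,240)])
    df=cv2.absdiff(a["image"],c["image"]).max(2)>60
    cn,_=cv2.findContours(df.astype(np.uint8),0,2); print([cv2.boundingRect(x) for x in cn if cv2.contourArea(x)>25])
E
```

```text
time: 7.5
tool_pos: [0.4493, 0.1586, 0.2341]
tool_rot: [-1.571, -0.0, 0.002]
contact_force: [0.5, -0.6, -0.2]
opening: 0.0002
scene [0.085, 0.084, 0.085, 0.084, 0.085, 0.105]
scene [0.064, 0.065, 0.064, 0.065, 0.065, 0.105]
[(235, 211, 11, 7), (241, 200, 14, 8), (274, 190, 10, 6), (150, 148, 11, 11), (214, 145, 108, 56), (209, 126, 33, 22), (156, 118, 11, 25), (323, 110, 10, 8), (146, 84, 12, 8), (167, 82, 17, 14), (237, 78, 10, 11), (219, 73, 16, 13), (204, 67, 151, 58), (294, 53, 40, 14), (157, 46, 22, 14), (303, 11, 11, 7), (295, 0, 21, 10), (218, 0, 5, 19)]
side [0.087, 0.088, 0.087, 0.086, 0.086, 0.107]
side [0.066, 0.067, 0.066, 0.066, 0.068, 0.107]
[(36, 335, 40, 15), (0, 294, 18, 47), (21, 266, 12, 21), (264, 227, 13, 8), (0, 223, 21, 42), (247, 222, 14, 8), (237, 214, 12, 7), (60, 208, 22, 14), (233, 206, 12, 5), (37, 205, 27, 15), (99, 201, 126, 72), (237, 196, 11, 6), (81, 185, 21, 57), (0, 149, 46, 38), (227, 105, 4, 15), (195, 85, 29, 10), (196, 73, 33, 13), (24, 65, 31, 26)]
```

View pics/final.png

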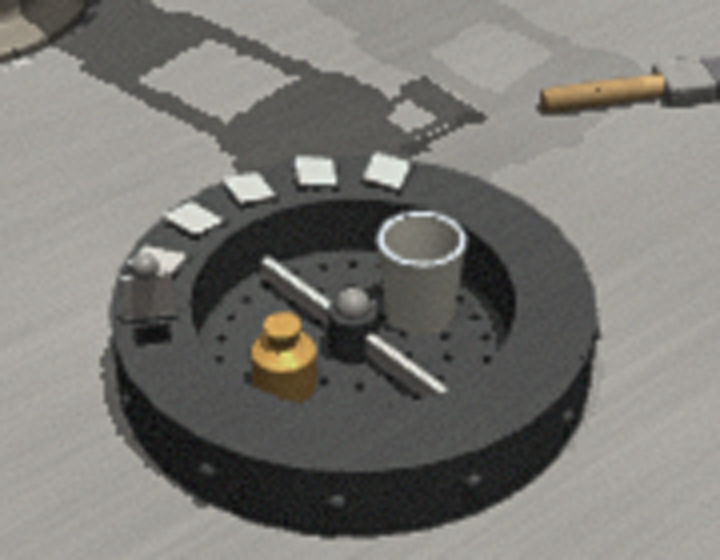

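All five flaps lie flat, from (388,170) to (160,262). The knobbed vent stands at (148,285), and the bin and bystanders are unchanged. The arm is clear, so I'm handing in.

```bash
python3 -c "
from cell import robot; print(robot.hand_in())"
```

```text
the job is handed in; nothing more can be done
None
```

All five plain vents are shut and the knobbed bleed vent is still open. I handed the job in at about 7.6 s; no verdict was reported.

- **What I did:** With the fingers closed, I swept them along the rim about 9 mm above it, from before flap 1 to just past flap 5. I stopped about 30 mm short of the knobbed vent, lifted straight up and moved away.
- **Flaps:** From both cameras, the highest points over the five flaps fell from about 85 mm to 64–68 mm, close to the height the fingers swept at. I did not measure the tilt angles directly, but those heights put every flap well past 1.1 rad.
- **Bleed vent:** Its top stayed the same as at the start (105 mm in the scene view, 107 mm in the side view).
- **Bin and bystanders:** Comparing images from before and after showed changes only at the flaps and around the arm and its shadow.
- **Forces:** The force readings at the end of each move were under about 1 N, which is the sensor noise level.
- **Disagreement:** The two cameras differed by 2–3 mm on bin position and height, within what the task allowed. No checks failed.

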